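Lid the finished baskets

ROBOT

A 6-joint arm with a two-finger parallel gripper is mounted at the origin on the work surface. World frame = base frame: x ahead of the robot, y to its left, z up, the work surface at z = 0. Lengths are in mm, angles in rad, forces in N, time in s.
With the tool pointing down it reaches from about 400 to 925 mm from the base axis. Payload 12.5 kg.
Tool frame: the origin (TCP) lies at the very end of the fingers, on their centre line; the grasp point (between the pads) lies env.grip_point_offset behind it (env.grip_point_offset is the distance from the TCP to the grasp point, in mm); y points along the fingers, z is the direction in which the jaws open and shut, and the axes are right-handed (so a half turn about y gives the same grasp; the last joint's range is limited). The gripper opens to 95 mm and grips with 3 to 60 N. Pads are 20 mm wide; open, the fingers measure 119 mm over their backs; the gripper's body (75 mm by 180 mm) begins 59 mm behind the grasp point.
Start: joints at [-1.442, 0.491, 1.559, -0, 1.092, -0.106], TCP at [145.428, -607.865, 191.561] pointing down, gripper open.
Joint ranges: [-3.1, 3.1], [-0.84, 2.19], [0.05, 2.79], [-1.13, 4.28], [0.06, 2.93], [-2.69, 2.69]. Speed limits (rad/s): [2.22, 2.22, 2.79, 3.14, 3.14, 3.14].

INTERFACE

Orientations are given as [roll, pitch, yaw] about the fixed x, y, z axes, in that order (R = Rz(yaw) Ry(pitch) Rx(roll)).
In Python, from cell import readout, read_camera, env, nets gives the robot as it stands.
- The arm moves only by the tool apply_moves, never from a script. Its argument "increments" is a list of rows, each a list of 3 entries, a list of its own where there are three numbers: the shift along the tool's x, y, z in cm, then the turn, a rotation vector about the tool's x, y, z in degrees, then the finger opening in cm, from 0 to 9.51. A call has exactly 5 rows; each row shifts and turns the pose as measured when the row begins, along the tool's axes as they then stand; what a row does not reach is not made up. A row lasts 1/8 s, in which the tool goes at most 62.5 mm and 10.7 degrees, less where a joint would pass 70% of its speed; a pose out of reach is approached as far as the arm can. A call with a gripper value outside its range is refused whole. The fingers move at their own pace and stop on an object; the grip force is fixed at half the most. Time passes only in rows, so rows that do not move let the fingers close, or fill a call up. It gives the time, the measured TCP pose, the force and the opening at its end, in the units of the state.
- readout.state(): the state, without advancing time (a new reading comes with each control period).
- read_camera(name): name is "scene" or "top" or "wrist"; returns a dict with "img" (480x640x3 uint8, red, green, blue), "vfov" (degrees; the focal length in pixels is half the picture's height over the tangent of half this angle, whatever the lens; pixels are square), "cx", "cy" (the principal point, pixels), "rvec" (rotation vector, rad) and "tvec" (3), from world to camera coordinates, as OpenCV has them; the wrist camera has in their place "mount" (4x4, takes a point from camera to tool coordinates, whose origin is the TCP and whose axes are the tool frame's). Camera axes: x right, y down, z forward; pixel columns grow to the right and rows downward; lengths in mm; the calibration is good to about 2 mm. A picture is of the moment at which its call begins: read the wrist's pose just before it. There is no depth.
- env.job_done(): hands the job in, once; it reports no verdict.
Trained networks look in a picture, given as the dict that the camera call returned (one of the last four; its "shot" number tells which), for a name from the list of things; names that differ only in an ending like _2 or _b are one class to them, and where a whole thing is asked for, a point or a joint stands for the part that bears it (a point fixed in the world has none). Each returns a list of dicts, best first, with "confidence" (0 to 1); they miss things now and then, are a little off and sometimes report something else, mostly with a low value. They report only what shows in the picture. A call takes as long as a camera call.
- nets.look_for(picture, thing): "point" ([x, y, z] in mm, in the coordinates of the camera as it stood for that picture, good to about 4 mm: the middle of the surface that is visible of it).
- nets.mark_of(picture, thing): "point" ([x, y, z] in mm, in the coordinates of the camera as it stood for that picture, good to about 4 mm: a listed point, or the origin of a listed thing).
The state is a dict: "t": time; "joints": joint angles; "qvel": joint speeds; "tau": joint torques, N m; "eef_pos": TCP position; "tcp_rot": TCP orientation; "ft_force": force on the tool from outside, world axes, zero at the start; "moment": the same for the moment, N m; "opening": opening from 0.0 (shut) to 1.0 (fully open).
Only numpy, scipy, OpenCV 4.12 (cv2) and the standard library are available. Lean on these libraries where they do the work, as an engineer would, in place of code of your own. Each camera call takes 0.05 s, during which the arm holds its last target. There are 200 camera calls.

TASK

The four baskets are finished and their lids are waiting in two piles, a small lid on a large one in each. Take the piles apart and put every lid on the basket of its own colour, knob up, lowering it (never dropping it) until its lip is down in the mouth and it lies flat on the rim. Leave the baskets standing where they are, and do not disturb the secateurs and the bodkin.

Things in the scene. Friction and masses are not known exactly. Their poses are not given: they have to be found in the camera images.
- lid_black: Large round lid, black: disc 130 mm across, 8 thick, pale hoop edge; below it a hollow lip 32 deep, 92 across outside, that enters the basket's mouth; on top a central dark brown knob 24 across, 28 high. 110 g. Origin: middle of the lip's lower edge, z up. Starts standing on the table on its lip, under a small lid.
- lid_tan: Large round lid, tan (natural willow): disc 130 mm across, 8 thick, pale hoop edge; below it a hollow lip 32 deep, 92 across outside, that enters the basket's mouth; on top a central dark brown knob 24 across, 28 high. 110 g. Origin: middle of the lip's lower edge, z up. Starts standing on the table on its lip, under a small lid.
- lid_red: Small round lid, brick-red: disc 92 mm across, 8 thick, pale hoop edge; below it a hollow lip 32 deep, 56 across outside, that enters the basket's mouth; on top a central dark brown knob 24 across, 28 high. 60 g. Origin: middle of the lip's lower edge, z up. Starts standing on a large lid, over its knob, 40 mm above that lid's origin.
- lid_blue: Small round lid, blue: disc 92 mm across, 8 thick, pale hoop edge; below it a hollow lip 32 deep, 56 across outside, that enters the basket's mouth; on top a central dark brown knob 24 across, 28 high. 60 g. Origin: middle of the lip's lower edge, z up. Starts standing on a large lid, over its knob, 40 mm above that lid's origin.
- basket_black: Open round large low basket, black, pale wooden rim, loose on the table, 280 g. 70 mm high, 116 across the rim, mouth 106 across inside (7 mm play round its lid's lip), wall 5. Origin: centre of its underside, z up. When seated the lid's disc lies on the rim, the lid's origin 38 mm above the basket's.
- basket_tan: Open round large low basket, tan (natural willow), pale wooden rim, loose on the table, 280 g. 70 mm high, 116 across the rim, mouth 106 across inside (7 mm play round its lid's lip), wall 5. Origin: centre of its underside, z up. When seated the lid's disc lies on the rim, the lid's origin 38 mm above the basket's.
- basket_red: Open round small taller basket, brick-red, pale wooden rim, loose on the table, 200 g. 90 mm high, 80 across the rim, mouth 70 across inside (7 mm play round its lid's lip), wall 5. Origin: centre of its underside, z up. When seated the lid's disc lies on the rim, the lid's origin 58 mm above the basket's.
- basket_blue: Open round small taller basket, blue, pale wooden rim, loose on the table, 200 g. 90 mm high, 80 across the rim, mouth 70 across inside (7 mm play round its lid's lip), wall 5. Origin: centre of its underside, z up. When seated the lid's disc lies on the rim, the lid's origin 58 mm above the basket's.
- secateurs: Bystander: secateurs with red handles and steel blades, lying flat, about 190 mm long, 60 mm wide and 18 mm high. Origin near the pivot, on the table; x towards the blades.
- bodkin: Bystander: weaver's bodkin (awl) with a wooden handle and a steel spike, lying flat, about 160 mm long and 24 mm high. Origin on the table, where the spike enters the handle; x towards the spike.

How it is judged:
By the outcome, as a careful person would: the job done as asked, in the order asked, and still so for the second after the job is handed in, with the robot touching nothing.
It also fails if it takes over 112 s, if anything falls off the work surface, if the arm or the gripper's body presses on something with over 40 N, if the wrist force passes 120 N, or if a joint passes its speed limit or range.

## Working session

There is one attempt and no reset: what is moved stays moved. The work goes in short steps, Python scripts to look and compute and a tool call to move; the robot and the scene stay as the last step left them, time stands still between calls to the robot, and variables do not carry over. Pictures are saved under pics/ and viewed, about 12 in all and at most 16, crops included, and the job is handed in when it is done.

Besides the shell and the picture viewer there is one more tool, called as name([rows], argument=value, ...), one row to a line, values as JSON. apply_moves: Moves the arm, as the interface text tells. Its arguments: {"type":"object","properties":{"increments":{"type":"array"}},"required":["increments"]}

```bash
ls; mkdir -p pics
cat > h.py <<'E'
import numpy as np, cv2
from cell import readout, read_camera, env, nets
from scipy.spatial.transform import Rotation as R
def toW(c,p,st=None):
    p=np.array(p,float)
    if 'mount' in c:
        q=np.array(c['mount'])@np.r_[p,1]
        return R.from_euler('xyz',st['tcp_rot']).as_matrix()@q[:3]+np.array(st['eef_pos'])
    M=cv2.Rodrigues(np.array(c['rvec'],float))[0]
    return M.T@(p-np.array(c['tvec']).ravel())
def save(c,n): cv2.imwrite('pics/'+n+'.png',c['img'][:,:,::-1])
ALL=['lid_black','lid_tan','lid_red','lid_blue','basket_black','basket_tan','basket_red','basket_blue','secateurs','bodkin']
E
python3 - <<'E'
from h import *
s=readout.state();print(s,env.grip_point_offset)
print(R.from_euler('xyz',s['tcp_rot']).as_matrix().round(3))
for n in ['top','scene']:
    c=read_camera(n);save(c,n)
    for t in ALL:
        for f in (nets.mark_of,):
            r=f(c,t)
            print(n,t,[(toW(c,d['point']).round(0).tolist(),round(d['confidence'],2)) for d in r[:2]])
print(readout.state()['t'])
E
```

```text
pics
{'t': 0.0, 'joints': array([-1.44158405e+00,  4.91517571e-01,  1.55948661e+00,  3.22651871e-05,
        1.09170465e+00, -1.05581539e-01]), 'qvel': array([-0.00034627, -0.00014662, -0.001013  ,  0.00155937,  0.00027095,
        0.00082917]), 'tau': array([-1.51916756e-03, -6.12647223e+01, -2.58182734e+01,  6.92371815e-02,
        4.81723482e-02, -8.03171520e-05]), 'eef_pos': array([ 145.40564178, -607.55306286,  190.97505827]), 'tcp_rot': array([-1.57190327e+00,  1.46084721e-04, -2.90681381e+00]), 'ft_force': array([0.28271687, 0.14682947, 0.17735021]), 'moment': array([ 0.03109603, -0.00826247, -0.02494329]), 'opening': 1.0033401892424163} 18.8
[[-0.973 -0.     0.233]
 [-0.233  0.001 -0.973]
 [-0.    -1.    -0.001]]
top lid_black []
top lid_tan [([664.0, -143.0, 2.0], 0.58)]
top lid_red [([443.0, 193.0, 43.0], 0.73), ([667.0, -138.0, 42.0], 0.58)]
top lid_blue [([441.0, 193.0, 41.0], 0.62)]
top basket_black [([545.0, -428.0, -4.0], 0.74), ([779.0, -50.0, -3.0], 0.5)]
top basket_tan [([661.0, 164.0, -1.0], 0.84)]
top basket_red [([514.0, 383.0, 0.0], 0.64), ([663.0, -143.0, 1.0], 0.59)]
top basket_blue [([401.0, -193.0, 1.0], 0.92)]
top secateurs []
top bodkin [([780.0, -52.0, -0.0], 0.91)]
scene lid_black [([445.0, 194.0, 4.0], 0.61)]
scene lid_tan [([664.0, -139.0, 5.0], 0.91)]
scene lid_red [([663.0, -143.0, 44.0], 0.95)]
scene lid_blue [([446.0, 193.0, 40.0], 0.66)]
scene basket_black [([547.0, -427.0, -3.0], 0.81)]
scene basket_tan [([661.0, 163.0, 1.0], 0.66)]
scene basket_red [([514.0, 383.0, 3.0], 0.76)]
scene basket_blue [([401.0, -195.0, -7.0], 0.88)]
scene secateurs [([470.0, 8.0, 4.0], 0.93), ([545.0, -423.0, -1.0], 0.22)]
scene bodkin [([781.0, -55.0, -3.0], 0.55)]
1.1
```

View pics/top.png

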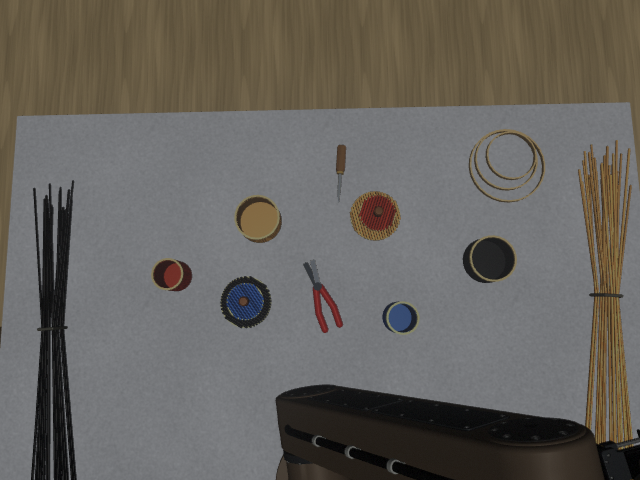

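View pics/scene.png

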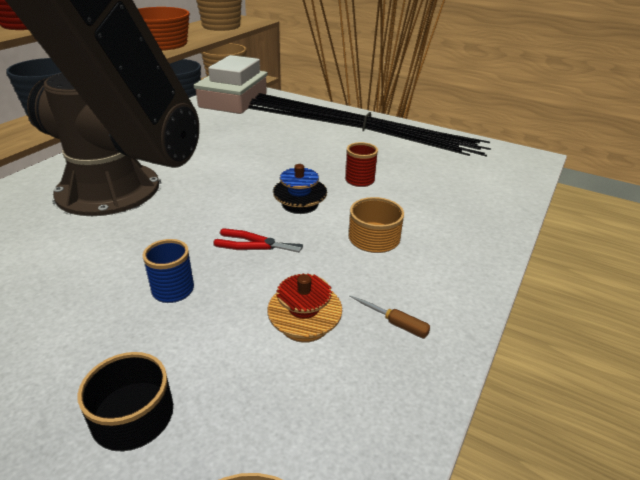

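Both pictures agree with the networks. In the top picture, red lies on tan at (376,213) and blue on black at (245,301). The baskets are black (490,259), tan (258,218), red (172,274) and blue (401,317). I'll go to the red/tan pile first, squaring the tool to the world axes on the way.

apply_moves([
  [[-4.6,0,-4.1],[0,6.7,0],6],
  [[-4.6,0,-4.1],[0,6.7,0],6],
  [[-4.6,0,-4.1],[0,0,0],6],
  [[-4.6,0,-4.1],[0,0,0],6],
  [[-4.6,0,-4.1],[0,0,0],6],
])

```text
t: 1.72
eef_pos: [362.4, -387.1, 191.2]
tcp_rot: [-1.569, 0.001, 3.128]
ft_force: [0.8, -1.3, -0.7]
opening: 0.635
```

apply_moves([
  [[-4.6,0,-4.1],[0,0,0],6],
  [[-4.6,0,-4.1],[0,0,0],6],
  [[-4.6,0,-4.1],[0,0,0],6],
  [[-4.6,0,-4.1],[0,0,0],6],
  [[0,0,0],[0,0,0],6],
])

```text
t: 2.35
eef_pos: [553.3, -219.8, 191.7]
tcp_rot: [-1.568, 0.003, 3.132]
ft_force: [0.5, -0.2, -0.5]
opening: 0.632
```

```bash
cat >> h.py <<'E'
def look(things,name='wrist',f=None,k=1,png=None):
    f=f or nets.mark_of
    for i in range(k):
        s=readout.state();c=read_camera(name)
        if png and i==0: save(c,png)
        for t in things:
            print(t,[(toW(c,d['point'],s).round(1).tolist(),round(d['confidence'],2)) for d in f(c,t)[:2]])
    s=readout.state();print('t',round(s['t'],2),'tcp',s['eef_pos'].round(1),s['tcp_rot'].round(3),'F',s['ft_force'].round(1),'op',round(s['opening'],3),'q',s['joints'].round(2))
E
python3 - <<'E'
from h import *
c=read_camera('wrist');print(np.array(c['mount']).round(2),c['vfov'])
look(['lid_tan','lid_red','basket_tan','basket_red','bodkin'],png='w1')
E
```

```text
[[   0.      0.95    0.3   -83.4 ]
 [  -0.     -0.3     0.95 -192.41]
 [   1.     -0.      0.      1.1 ]
 [   0.      0.      0.      1.  ]] 58.43818639360389
lid_tan []
lid_red [([658.2, -141.0, 40.8], 0.82)]
basket_tan []
basket_red []
bodkin []
t 2.7 tcp [ 550.4 -223.7  192.2] [-1.567e+00  3.000e-03  3.126e+00] F [ 0.4 -0.2 -0.5] op 0.628 q [-0.5   0.44  1.64 -0.    1.05  1.09]
```

apply_moves([
  [[-3.8,0,-2.75],[0,0,0],6],
  [[-3.8,0,-2.75],[0,0,0],6],
  [[-3.2,0,-2.4],[0,0,0],6],
  [[0,2,0],[0,0,0],6],
  [[0,0,0],[0,0,0],6],
])

```text
t: 3.32
eef_pos: [661.0, -149.7, 172.8]
tcp_rot: [-1.567, 0.004, 3.117]
ft_force: [0.9, -0.4, -0.5]
opening: 0.631
```

Run:
```python
from h import *
look(['lid_tan','lid_red'],png='w2')
look(['lid_tan','lid_red'],name='top')
look(['lid_tan','lid_red'],name='scene')
```

```text
lid_tan []
lid_red [([660.5, -142.2, 38.8], 0.89)]
t 3.48 tcp [ 661.8 -150.2  175.1] [-1.566  0.007  3.117] F [-0.4 -0.4  0.5] op 0.635 q [-0.32  0.58  1.44 -0.    1.11  1.28]
lid_tan []
lid_red []
t 3.62 tcp [ 661.8 -149.9  175.1] [-1.566  0.007  3.117] F [-0.3 -0.2 -0.7] op 0.632 q [-0.32  0.58  1.44 -0.    1.11  1.28]
lid_tan [([661.0, -141.7, 9.8], 0.95)]
lid_red [([658.9, -142.2, 42.7], 0.94)]
t 3.77 tcp [ 661.8 -149.6  174.7] [-1.566  0.007  3.118] F [-0.2  0.7  0.4] op 0.63 q [-0.32  0.58  1.44 -0.    1.11  1.28]
```

View pics/w2.png

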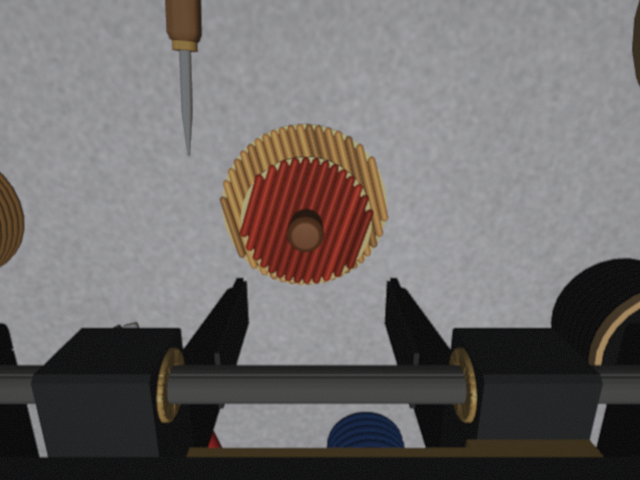

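The wrist picture shows the red lid centred on the tan one. The red knob's top is at pixel (306,237), and the fingertips hang at rows of about 280.

```bash
cat >> h.py <<'E'
def ray(c,u,v,z,s=None):
    f=240/np.tan(np.radians(c['vfov']/2)); d=np.array([(u-c['cx'])/f,(v-c['cy'])/f,1])
    o=toW(c,[0,0,0],s);d=toW(c,d,s)-o
    return (o+d*(z-o[2])/d[2]).round(1)
E
python3 - <<'E'
from h import *
s=readout.state();c=read_camera('wrist')
print(ray(c,306,237,108,s), ray(c,306,218,80,s))
print(ray(c,303.5,205,40,s))
c=read_camera('top'); print(ray(c,378,213,108))
E
```

```text
[ 662.  -144.6  108. ] [ 667.  -144.2   80. ]
[ 666.8 -141.6   40. ]
[ 656.1 -139.7  108. ]
```

apply_moves([
  [[-0.1,2.5,-0.6],[0,1,0],6],
  [[0,3,0],[0,0,0],6],
  [[0,2,0],[0,0,0],6],
  [[0,0.8,0],[0,0,0],6],
  [[0,0,0],[0,0,0],6],
])

```text
t: 4.5
eef_pos: [664.3, -143.9, 90.5]
tcp_rot: [-1.566, 0.009, 3.1]
ft_force: [-0.5, 0.7, 0.0]
opening: 0.629
```

Run:
```python
from h import *
look(['lid_red'],png='w3')
```

```text
lid_red [([660.4, -141.6, 38.4], 0.97)]
t 4.6 tcp [ 664.6 -144.    91.3] [-1.565  0.01   3.1  ] F [ 0.  -0.9  0.7] op 0.63 q [-0.31  0.67  1.52 -0.    0.95  1.31]
```

View pics/w3.png

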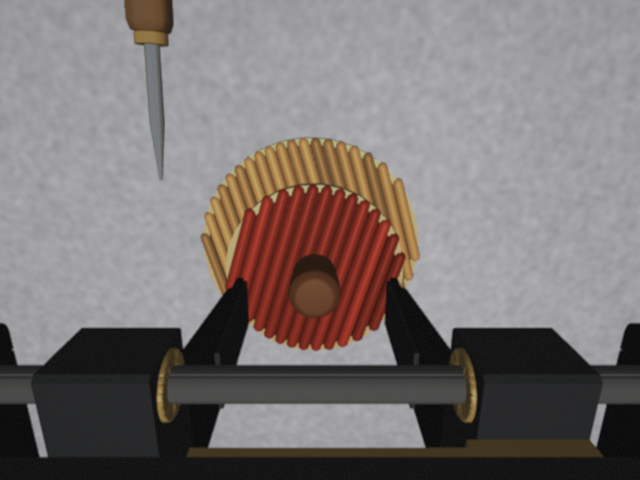

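The knob at (314,295) is midway between the fingertips at columns 240 and 395. Next I go down 7 mm, grip and lift.

apply_moves([
  [[0.1,0.7,0],[0,-1.2,0],6],
  [[0,0,0],[0,-1.2,0],2],
  [[0,0,0],[0,0,0],0],
  [[0,0,0],[0,0,0],0],
  [[0,0,0],[0,0,0],0],
])

```text
t: 5.22
eef_pos: [664.4, -144.3, 85.8]
tcp_rot: [-1.564, 0.013, -3.138]
ft_force: [0.6, -0.8, 0.7]
opening: 0.27
```

apply_moves([
  [[0,-1,0],[0,0,0],0],
  [[0,-4,0],[0,0,0],0],
  [[0,-6,0],[0,0,0],0],
  [[0,-3,0],[0,0,0],0],
  [[0,0,0],[0,0,0],0],
])

```text
t: 5.85
eef_pos: [662.5, -143.2, 232.4]
tcp_rot: [-1.564, 0.014, -3.139]
ft_force: [-0.1, 0.4, 0.3]
opening: 0.008
```

Run:
```python
from h import *
look(['lid_red','lid_tan'],k=2,png='w4')
```

```text
lid_red [([660.2, -141.3, 40.0], 0.95)]
lid_tan []
lid_red [([661.9, -143.0, 38.0], 0.74)]
lid_tan [([783.3, -48.9, -1.8], 0.58)]
t 6.15 tcp [ 661.4 -142.9  227.9] [-1.566  0.007 -3.139] F [-0.3  0.8  0.4] op 0.003 q [-0.31  0.53  1.38 -0.    1.22  1.26]
```

View pics/w4.png

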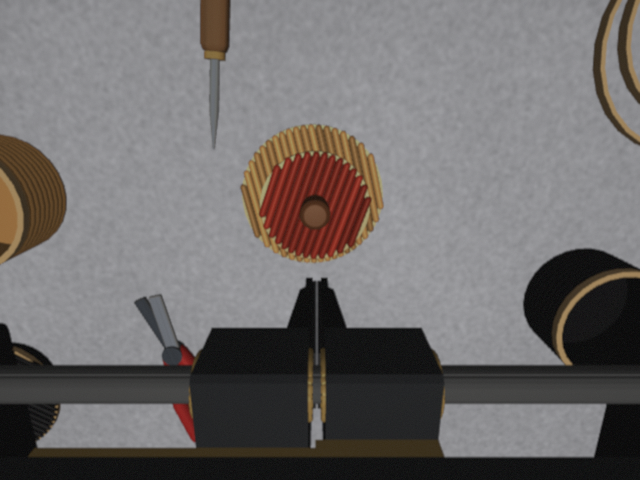

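I lifted before the grip had formed: the opening was still 0.27 and closing. The pile looks unmoved, with the knob at (315,213). I'll go again and allow more closing time, taking it further down first.

apply_moves([
  [[0,-0.1,0],[0,0,0],5],
  [[0,0,0],[0,0,0],5],
  [[0,4,0],[0,0,0],5],
  [[0,5,0],[0,0,0],5],
  [[0,3,0],[0,0,0],5],
])

```text
t: 6.78
eef_pos: [663.2, -143.9, 106.6]
tcp_rot: [-1.565, 0.01, -3.139]
ft_force: [0.9, -0.1, 0.1]
opening: 0.472
```

Run:
```python
from h import *
look(['lid_red'],k=3)
```

```text
lid_red [([662.1, -142.8, 38.1], 0.59)]
lid_red [([661.2, -143.2, 38.2], 0.62)]
lid_red []
t 7.08 tcp [ 664.7 -144.3  110.7] [-1.563  0.014 -3.139] F [ 0.5 -1.   0.5] op 0.524 q [-0.31  0.64  1.51 -0.    0.98  1.26]
```

apply_moves([
  [[0.2,1.7,0],[0,0,0],5],
  [[0,1.0,0],[0,0,0],4],
  [[0,0.3,0],[0,0,0],1],
  [[0,0,0],[0,0,0],0],
  [[0,0,0],[0,0,0],0],
])

```text
t: 7.7
eef_pos: [663.8, -144.8, 81.0]
tcp_rot: [-1.562, 0.017, -3.139]
ft_force: [-0.1, -0.7, -0.9]
opening: 0.233
```

apply_moves([
  [[0,0,0],[0,0,0],0],
  [[0,0,0],[0,0,0],0],
  [[0,0,0],[0,0,0],0],
  [[0,0,0],[0,0,0],0],
  [[0,-1,0],[0,0,0],0],
])

```text
t: 8.32
eef_pos: [663.4, -144.6, 91.2]
tcp_rot: [-1.563, 0.017, -3.139]
ft_force: [-0.0, 0.1, -0.9]
opening: 0.234
```

apply_moves([
  [[0,-4,0],[0,0,0],0],
  [[0,-5,0],[0,0,0],0],
  [[0,-3,-1],[0,0,0],0],
  [[1.7,0,-5.9],[0,0,0],0],
  [[1.7,0,-5.9],[0,0,0],0],
])

```text
t: 8.95
eef_pos: [627.5, -16.5, 217.3]
tcp_rot: [-1.562, 0.021, 3.139]
ft_force: [0.7, 1.3, -0.2]
opening: 0.229
```

apply_moves([
  [[1.7,0,-5.9],[0,0,0],0],
  [[1.7,0,-5.9],[0,0,0],0],
  [[1.7,0,-5.9],[0,0,0],0],
  [[1.7,0,-5.9],[0,0,0],0],
  [[1.7,0,-4],[0,0,0],0],
])

```text
t: 9.57
eef_pos: [540.6, 267.1, 217.8]
tcp_rot: [-1.563, 0.027, 3.139]
ft_force: [0.7, -0.3, -0.6]
opening: 0.237
```

```bash
cat >> h.py <<'E'
def err(yaw=np.pi):
    s=readout.state();A=R.from_euler('xyz',s['tcp_rot']);B=R.from_euler('xyz',[-np.pi/2,0,yaw])
    print('turn deg (tool)',np.degrees((A.inv()*B).as_rotvec()).round(2))
E
python3 - <<'E'
from h import *
look(['lid_red','basket_red'],png='w5')
look(['lid_red','basket_red','basket_tan'],name='scene',k=2)
look(['basket_red','basket_tan'],name='top',k=2);err()
E
```

```text
lid_red [([538.2, 264.5, 177.7], 0.86)]
basket_red []
t 9.72 tcp [540.6 266.6 217.7] [-1.563  0.027  3.141] F [-0.6 -0.5 -0.2] op 0.237 q [ 0.36  0.43  1.6  -0.02  1.1   1.94]
lid_red [([536.9, 268.3, 181.6], 0.82)]
basket_red [([513.6, 382.4, 3.6], 0.77)]
basket_tan [([661.4, 163.1, 2.4], 0.91)]
lid_red [([537.0, 265.0, 177.7], 0.8)]
basket_red [([513.9, 384.5, 2.8], 0.72)]
basket_tan [([660.0, 164.2, -0.9], 0.81)]
t 10.12 tcp [541.9 263.9 216.9] [-1.563  0.026  3.136] F [ 0.  -0.5 -0.5] op 0.238 q [ 0.35  0.43  1.6  -0.02  1.09  1.94]
basket_red []
basket_tan [([659.2, 167.3, -0.3], 0.71), ([439.4, 194.4, 38.9], 0.6)]
basket_red []
basket_tan [([658.1, 167.6, -0.4], 0.65)]
t 10.43 tcp [541.5 264.6 216.9] [-1.563  0.026  3.137] F [-0.3  0.5 -1. ] op 0.233 q [ 0.35  0.43  1.6  -0.02  1.09  1.94]
turn deg (tool) [-0.47 -0.26 -1.5 ]
```

View pics/w5.png

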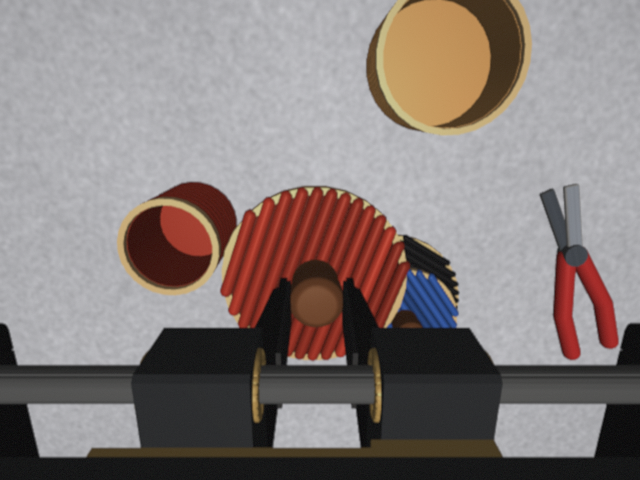

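The red lid is held with its knob between the pads. The red basket's rim is centred near (169,246).

Run:
```python
from h import *
s=readout.state();c=read_camera('wrist')
s0=dict(s);s0['eef_pos']=np.array([540.6,266.6,217.7])
print(ray(c,169.5,246,90,s0), 'knob',ray(c,317,301,s0['eef_pos'][2]-4+28,s0),'disc',ray(c,316,272,s0['eef_pos'][2]-4,s0))
g=cv2.imread('pics/top.png')
c=read_camera('top');print('top',ray(c,168,274.5,90))
```

```text
[517.4 379.7  90. ] knob [539.7 265.4 241.7] disc [542.3 265.6 213.7]
top [514.1 381.7  90. ]
```

apply_moves([
  [[1.2,0,-5.9],[-0.5,-0.3,-1.5],0],
  [[1.2,0,-5.5],[0,0,0],0],
  [[0,0,-0.4],[0,0,0],0],
  [[0,0,0],[0,0,0],0],
  [[0,0,0],[0,0,0],0],
])

```text
t: 11.15
eef_pos: [517.8, 384.5, 216.0]
tcp_rot: [-1.571, -0.001, 3.141]
ft_force: [1.2, -0.3, -0.8]
opening: 0.233
```

Run:
```python
from h import *
look(['lid_red','basket_red'],png='w6')
look(['lid_red','basket_red'],name='scene',k=3,png='s6');err()
```

```text
lid_red [([514.7, 385.8, 174.0], 0.91)]
basket_red [([514.8, 380.1, 0.4], 0.87)]
t 11.3 tcp [517.9 384.4 216.1] [-1.571e+00 -1.000e-03  3.140e+00] F [-0.2  0.2 -0.7] op 0.234 q [0.54 0.5  1.48 0.   1.17 2.11]
lid_red [([513.1, 384.9, 179.7], 0.68)]
basket_red [([512.5, 383.6, 2.9], 0.84)]
lid_red [([517.0, 387.2, 176.5], 0.84)]
basket_red [([512.6, 384.5, 5.0], 0.89)]
lid_red [([512.7, 385.6, 181.2], 0.84)]
basket_red [([514.4, 384.4, 3.3], 0.9), ([447.9, 196.7, 2.0], 0.48)]
t 11.75 tcp [517.5 385.3 215.9] [-1.571e+00 -1.000e-03  3.141e+00] F [ 1.5  0.9 -0.1] op 0.236 q [0.54 0.5  1.48 0.   1.17 2.11]
turn deg (tool) [ 0.02 -0.02  0.04]
```

apply_moves([
  [[0,2,0.3],[0,0,0],0],
  [[0,3,0],[0,0,0],0],
  [[0,2,0],[0,0,0],0],
  [[0,0.5,0],[0,0,0],0],
  [[0,0,0],[0,0,0],0],
])

```text
t: 12.38
eef_pos: [518.0, 382.8, 140.1]
tcp_rot: [-1.572, 0.001, 3.142]
ft_force: [-0.3, 0.3, -1.5]
opening: 0.234
```

Run:
```python
from h import *
look(['lid_red','basket_red'],name='wrist',k=1)
look(['lid_red','basket_red'],name='scene',k=2,png='s7');err()
im=cv2.imread('pics/s7.png')[100:220,290:450];cv2.imwrite('pics/s7c.png',cv2.resize(im,None,fx=4,fy=4,interpolation=2))
```

```text
lid_red [([514.2, 383.7, 99.2], 0.63)]
basket_red []
t 12.53 tcp [518.2 382.9 140.8] [-1.573e+00  2.000e-03  3.142e+00] F [ 0.5 -0.4  0.5] op 0.235 q [0.53 0.57 1.57 0.   1.   2.1 ]
lid_red [([514.0, 382.7, 101.6], 0.86)]
basket_red [([513.0, 382.2, 3.7], 0.6)]
lid_red [([514.1, 384.1, 103.2], 0.64)]
basket_red [([517.3, 384.6, 2.7], 0.97)]
t 12.82 tcp [518.  382.7 140.2] [-1.572e+00  2.000e-03  3.141e+00] F [0.3 0.6 0. ] op 0.238 q [0.53 0.57 1.57 0.   1.   2.1 ]
turn deg (tool) [ 0.09 -0.01 -0.09]
```

View pics/s7c.png

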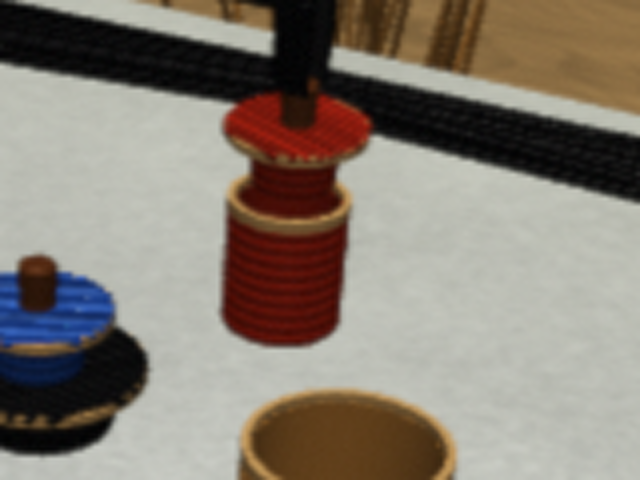

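The lip (centred at crop column 293) sits over the mouth (290). I'll lower it.

apply_moves([
  [[0,1.3,0],[0,0,0],0],
  [[0,1.2,0],[0,0,0],0],
  [[0,0.8,0],[0,0,0],0],
  [[0,0.4,0],[0,0,0],0],
  [[0,0,0],[0,0,0],0],
])

```text
t: 13.45
eef_pos: [517.8, 382.7, 99.9]
tcp_rot: [-1.572, 0.001, 3.141]
ft_force: [-0.5, -0.1, 1.0]
opening: 0.237
```

Run:
```python
from h import *
look(['lid_red','basket_red'],name='scene',k=2)
```

```text
lid_red [([514.2, 382.7, 63.8], 0.94)]
basket_red [([514.1, 382.7, 5.4], 0.84), ([779.3, -56.7, 1.4], 0.62)]
lid_red [([511.6, 386.4, 63.8], 0.79)]
basket_red [([514.1, 382.3, 2.8], 0.8)]
t 13.75 tcp [517.9 382.6 100.3] [-1.572e+00  1.000e-03  3.142e+00] F [0.4 0.2 0.1] op 0.234 q [0.53 0.61 1.6  0.   0.92 2.1 ]
```

apply_moves([
  [[0,0.15,0],[0,0,0],0],
  [[0,0,0],[0,0,0],0],
  [[0,0,0],[0,0,0],0],
  [[0,0,0],[0,0,0],0],
  [[0,0,0],[0,0,0],0],
])

```text
t: 14.38
eef_pos: [518.0, 382.8, 99.8]
tcp_rot: [-1.573, 0.002, 3.141]
ft_force: [-0.6, 0.4, 2.6]
opening: 0.235
```

apply_moves([
  [[0,0.15,0],[0,0,0],0],
  [[0,0,0],[0,0,0],0],
  [[0,0,0],[0,0,0],0],
  [[0,0,0],[0,0,0],0],
  [[0,0,0],[0,0,0],0],
])

```text
t: 15.0
eef_pos: [518.3, 382.9, 99.5]
tcp_rot: [-1.573, 0.003, -3.142]
ft_force: [-1.8, -0.5, 3.6]
opening: 0.238
```

Contact at z 99.5 with 3.6 N is the expected seated height, so I release, rise and head for the blue/black pile.

apply_moves([
  [[0,0,0],[0,0,0],3],
  [[0,0,0],[0,0,0],5],
  [[0,0,0],[0,0,0],5],
  [[0,-3,0],[0,0,0],5],
  [[0,-5,0],[0,0,0],5],
])

```text
t: 15.62
eef_pos: [516.8, 381.8, 176.3]
tcp_rot: [-1.569, -0.004, 3.141]
ft_force: [0.6, 0.2, -0.2]
opening: 0.523
```

apply_moves([
  [[1,-1,5],[0,0,0],5],
  [[2,0,5.5],[0,0,0],5],
  [[2,0,5.5],[0,0,0],5],
  [[1.8,0,2.4],[0,0,0],5],
  [[0,0,0],[0,0,0],5],
])

```text
t: 16.25
eef_pos: [448.3, 193.7, 189.9]
tcp_rot: [-1.572, 0.004, -3.141]
ft_force: [0.1, 0.4, -0.5]
opening: 0.527
```

Run:
```python
from h import *
look(['lid_blue','lid_black','basket_red','lid_red'],name='wrist',k=2,png='w8')
look(['lid_blue','lid_black','basket_red','lid_red'],name='scene',k=3,png='s8')
err()
```

```text
lid_blue [([447.9, 191.8, 35.3], 0.63)]
lid_black []
basket_red [([514.6, 381.8, 1.0], 0.64)]
lid_red [([512.6, 382.0, 58.8], 0.58)]
lid_blue [([446.6, 191.2, 41.2], 0.88)]
lid_black []
basket_red [([513.8, 382.5, 0.7], 0.91)]
lid_red [([514.8, 381.5, 57.8], 0.93)]
t 16.75 tcp [449.  195.3 189.3] [-1.572e+00  3.000e-03 -3.139e+00] F [0.1 0.9 0.4] op 0.524 q [0.27 0.3  1.89 0.   0.95 1.84]
lid_blue [([445.3, 193.2, 38.3], 0.81)]
lid_black [([443.6, 194.0, -1.5], 0.77)]
basket_red [([513.3, 382.8, 1.1], 0.77)]
lid_red [([513.8, 383.2, 60.5], 0.79)]
lid_blue [([448.1, 192.9, 39.6], 0.79)]
lid_black [([441.3, 195.9, 4.2], 0.59)]
basket_red [([512.0, 382.6, 5.6], 0.81)]
lid_red [([511.9, 384.6, 61.1], 0.71)]
lid_blue [([446.3, 193.0, 42.8], 0.72), ([468.5, 8.5, 4.5], 0.65)]
lid_black [([442.3, 196.1, 3.1], 0.8)]
basket_red [([514.6, 380.7, 2.2], 0.88)]
lid_red [([517.8, 385.2, 59.0], 0.72), ([399.3, -196.0, 0.6], 0.57)]
t 17.5 tcp [449.  194.9 189.5] [-1.572  0.004 -3.139] F [0.2 0.3 0.3] op 0.529 q [0.27 0.3  1.89 0.   0.95 1.84]
turn deg (tool) [ 0.08  0.14 -0.22]
```

View pics/w8.png

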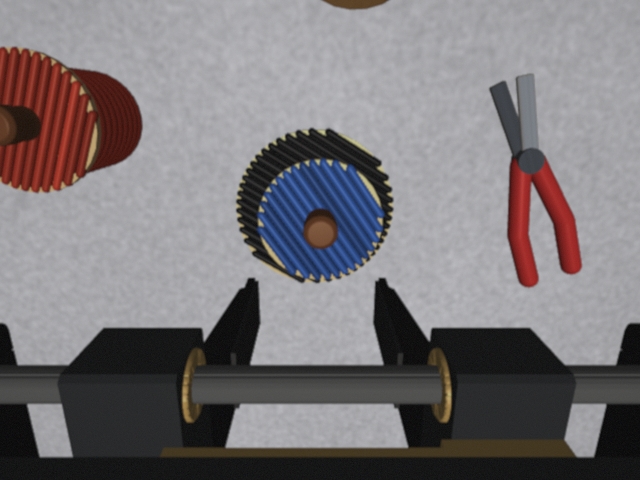

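The red lid is seated and stands level. The blue knob is at (320,232) with the finger mid-line at column 317. Next the blue lid.

apply_moves([
  [[0.3,3,0.2],[0,0,0],5],
  [[0,4,0],[0,0,0],5],
  [[0,2.5,0],[0,0,0],4],
  [[0,0.9,0],[0,0,0],3],
  [[0,0.1,0],[0,0,0],1],
])

```text
t: 18.12
eef_pos: [447.6, 193.4, 82.9]
tcp_rot: [-1.573, 0.007, -3.139]
ft_force: [0.2, 0.7, -0.1]
opening: 0.268
```

apply_moves([
  [[0,0,0],[0,0,0],0],
  [[0,0,0],[0,0,0],0],
  [[0,0,0],[0,0,0],0],
  [[0,0,0],[0,0,0],0],
  [[0,-0.6,0],[0,0,0],0],
])

```text
t: 18.75
eef_pos: [448.4, 193.6, 91.2]
tcp_rot: [-1.574, 0.01, -3.139]
ft_force: [0.6, 0.2, -0.7]
opening: 0.23
```

apply_moves([
  [[0,-4,0],[0,0,0],0],
  [[0,-5,0],[0,0,0],0],
  [[-1,-2.5,2],[0,0,0],0],
  [[-1,0,6],[0,0,0],0],
  [[-0.5,0,6],[0,0,0],0],
])

```text
t: 19.38
eef_pos: [473.3, 52.7, 212.5]
tcp_rot: [-1.574, 0.013, -3.132]
ft_force: [1.5, -0.2, -0.2]
opening: 0.228
```

apply_moves([
  [[0,0,6],[0,0,0],0],
  [[1,0,6],[0,0,0],0],
  [[1.5,0,6],[0,0,0],0],
  [[1,0,0],[0,0,0],0],
  [[0,0,0],[0,0,0],0],
])

```text
t: 20.0
eef_pos: [438.6, -135.1, 213.7]
tcp_rot: [-1.573, 0.016, -3.137]
ft_force: [0.1, 0.0, -0.9]
opening: 0.226
```

Run:
```python
from h import *
look(['lid_blue','basket_blue'],name='wrist',png='w9')
look(['lid_blue','basket_blue','lid_black'],name='scene',k=3)
look(['basket_blue','lid_blue'],name='top',k=1);err()
```

```text
lid_blue [([437.1, -140.0, 167.9], 0.83)]
basket_blue []
t 20.15 tcp [ 439.6 -134.3  213.6] [-1.572  0.017 -3.135] F [-0.1  0.5 -1. ] op 0.225 q [-0.45  0.22  1.93  0.01  0.98  1.11]
lid_blue [([438.1, -133.0, 172.1], 0.87)]
basket_blue [([399.3, -192.2, -0.7], 0.59)]
lid_black [([780.4, -53.5, 0.8], 0.7), ([445.9, 196.3, -0.2], 0.55)]
lid_blue [([434.9, -133.0, 171.3], 0.75)]
basket_blue [([399.0, -194.7, -3.7], 0.75)]
lid_black [([443.9, 195.4, 1.3], 0.96)]
lid_blue [([437.0, -137.8, 171.4], 0.89), ([662.4, 164.6, 1.8], 0.56)]
basket_blue [([398.9, -196.7, -0.6], 0.86)]
lid_black [([443.9, 192.6, 6.6], 0.65)]
t 20.75 tcp [ 439.2 -135.2  213.4] [-1.572  0.016 -3.136] F [ 1.  -0.  -1.2] op 0.226 q [-0.45  0.22  1.93  0.01  0.98  1.11]
basket_blue [([400.3, -195.7, 2.8], 0.62)]
lid_blue []
t 20.9 tcp [ 439.2 -135.3  213.4] [-1.572  0.016 -3.136] F [ 1.1 -0.3 -1.1] op 0.227 q [-0.45  0.22  1.93  0.01  0.98  1.11]
turn deg (tool) [ 0.1   0.31 -0.92]
```

View pics/w9.png

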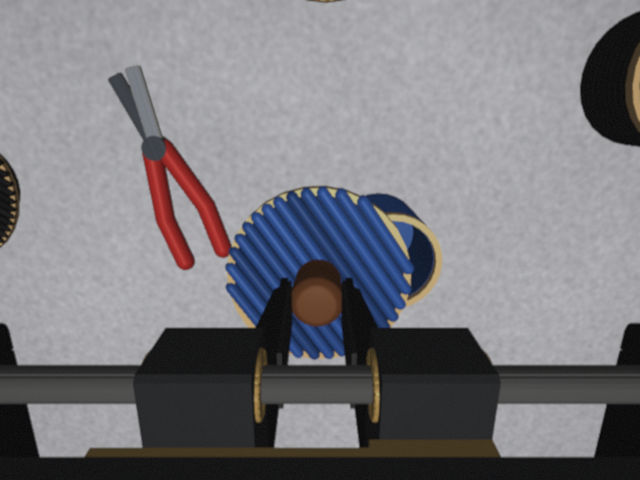

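The blue lid is held and the blue basket's rim shows at right, (410,260).

apply_moves([
  [[1.9,1,2.9],[0,0.3,-0.9],0],
  [[1.8,1.5,2.9],[0,0,0],0],
  [[0.1,1.5,0.1],[0,0,0],0],
  [[0,0,0],[0,0,0],0],
  [[0,0,0],[0,0,0],0],
])

```text
t: 21.52
eef_pos: [401.1, -196.2, 172.8]
tcp_rot: [-1.572, 0.001, -3.141]
ft_force: [1.1, -0.4, -1.0]
opening: 0.229
```

Run:
```python
from h import *
look(['lid_blue','basket_blue'],name='wrist',png='w10')
look(['lid_blue','basket_blue'],name='scene',k=4,png='s10');err()
```

```text
lid_blue [([399.5, -198.6, 129.3], 0.64)]
basket_blue []
t 21.68 tcp [ 401.2 -196.1  172.8] [-1.571e+00  2.000e-03 -3.140e+00] F [ 0.5 -0.3 -0.8] op 0.226 q [-0.6   0.26  2.    0.    0.88  0.96]
lid_blue [([401.5, -193.5, 132.5], 0.85)]
basket_blue [([402.2, -194.1, -0.8], 0.85)]
lid_blue [([399.2, -197.1, 129.7], 0.88)]
basket_blue [([398.3, -193.2, -2.7], 0.86)]
lid_blue [([398.0, -194.8, 129.0], 0.61)]
basket_blue [([400.1, -191.9, -2.1], 0.8)]
lid_blue [([401.8, -196.3, 130.0], 0.64)]
basket_blue []
t 22.27 tcp [ 400.8 -196.2  172.3] [-1.572e+00  1.000e-03 -3.141e+00] F [-0.1  0.2 -0.2] op 0.225 q [-0.6   0.26  2.    0.    0.88  0.96]
turn deg (tool) [ 0.07  0.03 -0.06]
```

apply_moves([
  [[0,1,-0.17],[0,0,0],0],
  [[0,1.5,0],[0,0,0],0],
  [[0,0.7,0],[0,0,0],0],
  [[0,0,0],[0,0,0],0],
  [[0,0,0],[0,0,0],0],
])

```text
t: 22.9
eef_pos: [400.7, -194.1, 138.3]
tcp_rot: [-1.572, 0.001, -3.141]
ft_force: [0.3, -0.4, -0.2]
opening: 0.226
```

Run:
```python
from h import *
look(['lid_blue','basket_blue'],name='scene',k=2,png='s11');err()
im=cv2.imread('pics/s11.png')[180:310,100:260];cv2.imwrite('pics/s11c.png',cv2.resize(im,None,fx=4,fy=4,interpolation=2))
```

```text
lid_blue [([398.6, -193.5, 96.2], 0.95)]
basket_blue [([401.1, -197.8, -0.6], 0.98)]
lid_blue [([401.2, -194.3, 97.8], 0.81), ([663.0, -138.6, 7.5], 0.32)]
basket_blue [([399.7, -195.8, -3.2], 0.83), ([664.6, -139.2, 6.4], 0.45)]
t 23.2 tcp [ 400.7 -194.1  138.4] [-1.572e+00  1.000e-03 -3.141e+00] F [-0.5 -0.1 -1.1] op 0.229 q [-0.6   0.31  2.04  0.    0.78  0.97]
turn deg (tool) [ 0.07  0.02 -0.05]
```

View pics/s11c.png

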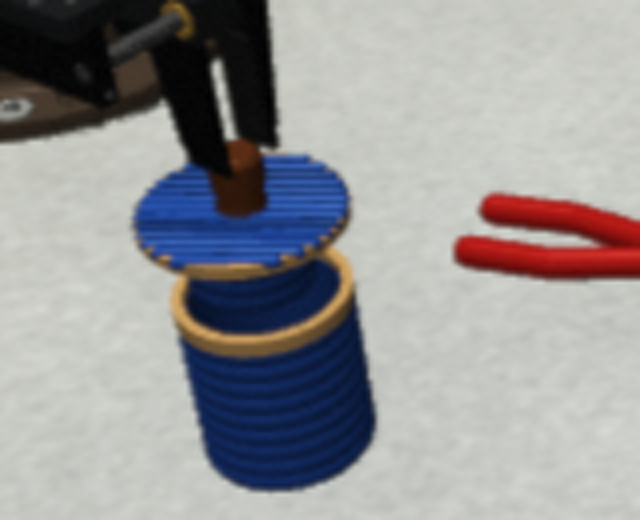

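The lid's axis continues the basket's (disc 242, rim 263, base 288). I'll lower it.

apply_moves([
  [[0,1.2,0],[0,0,0],0],
  [[0,1.2,0],[0,0,0],0],
  [[0,0.8,0],[0,0,0],0],
  [[0,0.4,0],[0,0,0],0],
  [[0,0.1,0],[0,0,0],0],
])

```text
t: 23.82
eef_pos: [401.2, -195.1, 99.8]
tcp_rot: [-1.57, 0.002, -3.141]
ft_force: [-8.0, -0.2, 25.4]
opening: 0.231
```

apply_moves([
  [[0,0.1,0],[0,0,0],0],
  [[0,0,0],[0,0,0],0],
  [[0,0,0],[0,0,0],0],
  [[0,0,0],[0,0,0],0],
  [[0,0,0],[0,0,0],0],
])

```text
t: 24.45
eef_pos: [401.4, -195.9, 100.2]
tcp_rot: [-1.568, 0.004, -3.141]
ft_force: [-1.5, -0.3, 4.4]
opening: 0.228
```

apply_moves([
  [[0,0.15,0],[0,0,0],0],
  [[0,0,0],[0,0,0],0],
  [[0,0,0],[0,0,0],0],
  [[0,0,0],[0,0,0],0],
  [[0,0,0],[0,0,0],0],
])

```text
t: 25.08
eef_pos: [401.5, -195.6, 99.6]
tcp_rot: [-1.568, 0.004, -3.14]
ft_force: [-1.8, -0.7, 5.8]
opening: 0.234
```

The blue lid is seated: contact at z 100 with about 5 N. I release it and go back for the black lid.

apply_moves([
  [[0,0,0],[0,0,0],3],
  [[0,0,0],[0,0,0],5],
  [[0,0,0],[0,0,0],5],
  [[0,-3,0],[0,0,0],5],
  [[0,-4,0],[0,0,0],5],
])

```text
t: 25.7
eef_pos: [400.1, -194.7, 168.3]
tcp_rot: [-1.572, -0.002, -3.141]
ft_force: [0.4, 0.4, 0.1]
opening: 0.526
```

apply_moves([
  [[-2,-1,-5.5],[0,0,0],5],
  [[-2,0,-6],[0,0,0],5],
  [[-2,0,-6],[0,0,0],5],
  [[-0.5,0,-6],[0,0,0],5],
  [[0.8,0,-6],[0,0,0],5],
])

```text
t: 26.32
eef_pos: [461.4, 102.9, 181.2]
tcp_rot: [-1.57, 0.005, 3.133]
ft_force: [0.6, -0.4, 0.1]
opening: 0.526
```

apply_moves([
  [[0.8,0,-6],[0,0,0],5],
  [[0.6,0,-3.4],[0,0,0],5],
  [[0,2,0],[0,0,0],5],
  [[0,3,0],[0,0,0],5],
  [[0,0,0],[0,0,0],5],
])

```text
t: 26.95
eef_pos: [446.5, 204.7, 129.7]
tcp_rot: [-1.57, 0.006, 3.14]
ft_force: [0.0, 0.2, 0.7]
opening: 0.524
```

Run:
```python
from h import *
look(['lid_black'],name='wrist',k=3,png='w12')
look(['lid_blue','basket_blue','lid_black'],name='scene',k=3,png='s12')
err()
```

```text
lid_black [([444.8, 195.1, 1.2], 0.7)]
lid_black [([448.0, 194.4, 3.1], 0.89)]
lid_black [([446.2, 193.2, 1.3], 0.84)]
t 27.25 tcp [448.  204.8 132. ] [-1.572  0.011  3.139] F [-0.9 -0.4  0.6] op 0.529 q [ 0.3   0.38  1.95 -0.    0.8   1.87]
lid_blue [([401.3, -191.4, 58.1], 0.77)]
basket_blue [([402.2, -194.1, -2.2], 0.63)]
lid_black [([442.6, 195.5, 1.6], 0.96), ([400.1, -193.9, 59.9], 0.51)]
lid_blue [([399.5, -194.9, 59.6], 0.76)]
basket_blue [([400.6, -195.0, -3.8], 0.96)]
lid_black [([443.5, 194.2, 1.2], 0.74), ([780.3, -54.4, -0.9], 0.72)]
lid_blue []
basket_blue [([400.0, -196.4, -0.7], 0.79), ([399.2, -194.3, 59.2], 0.45)]
lid_black [([443.7, 196.0, 5.9], 0.72)]
t 27.85 tcp [447.5 204.8 131.1] [-1.571  0.009  3.14 ] F [0.2 0.6 0.5] op 0.522 q [ 0.3   0.38  1.95 -0.    0.8   1.87]
turn deg (tool) [ 0.03 -0.11 -0.53]
```

View pics/w12.png

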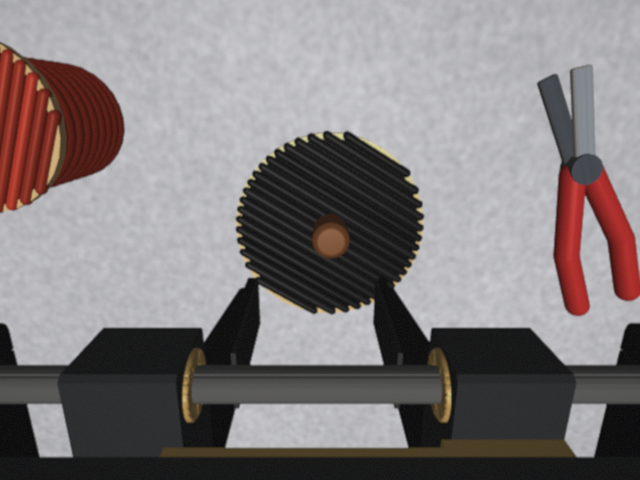

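The blue lid is seated. The black knob at (331,240) is right of the mid-line at 317, so it needs 10 mm towards −y.

apply_moves([
  [[0.3,2,1],[0,0,0],5],
  [[0,3.5,0],[0,0,0],5],
  [[0,2.3,0],[0,0,0],4],
  [[0,0.9,0],[0,0,0],3],
  [[0,0.1,0],[0,0,0],1],
])

```text
t: 28.48
eef_pos: [446.3, 194.9, 41.5]
tcp_rot: [-1.572, 0.012, 3.14]
ft_force: [0.4, 0.7, 0.8]
opening: 0.269
```

apply_moves([
  [[0,0,0],[0,0,0],0],
  [[0,0,0],[0,0,0],0],
  [[0,0,0],[0,0,0],0],
  [[0,0,0],[0,0,0],0],
  [[0,-0.6,0],[0,0,0],0],
])

```text
t: 29.1
eef_pos: [446.8, 195.2, 49.5]
tcp_rot: [-1.573, 0.014, 3.14]
ft_force: [0.8, -0.4, -0.6]
opening: 0.232
```

apply_moves([
  [[0,-5,0],[0,0,0],0],
  [[0,-6,0],[0,0,0],0],
  [[-0.5,-4,3],[0,0,0],0],
  [[-1,0,6],[0,0,0],0],
  [[-1,0,6],[0,0,0],0],
])

```text
t: 29.72
eef_pos: [469.8, 43.9, 207.3]
tcp_rot: [-1.572, 0.017, -3.136]
ft_force: [0.3, 0.3, -1.4]
opening: 0.231
```

apply_moves([
  [[-1,0,6],[0,0,0],0],
  [[-1,0,6],[0,0,0],0],
  [[-1,0,6],[0,0,0],0],
  [[-1,0,6],[0,0,0],0],
  [[-1,0,6],[0,0,0],0],
])

```text
t: 30.35
eef_pos: [520.9, -264.7, 211.4]
tcp_rot: [-1.571, 0.021, -3.136]
ft_force: [0.8, 0.5, -0.6]
opening: 0.235
```

apply_moves([
  [[-1,0,6],[0,0,0],0],
  [[-1,0,5],[0,0,0],0],
  [[0,0,0],[0,0,0],0],
  [[0,0,0],[0,0,0],0],
  [[0,0,0],[0,0,0],0],
])

```text
t: 30.98
eef_pos: [540.2, -380.2, 212.3]
tcp_rot: [-1.572, 0.02, -3.14]
ft_force: [-0.2, 0.1, -1.5]
opening: 0.231
```

Run:
```python
from h import *
look(['lid_black','basket_black'],name='wrist',k=2,png='w13')
look(['lid_black','basket_black'],name='scene',k=3);err()
```

```text
lid_black [([539.0, -382.3, 171.4], 0.78)]
basket_black []
lid_black [([539.8, -382.6, 170.5], 0.71)]
basket_black []
t 31.27 tcp [ 540.4 -380.8  212.2] [-1.571  0.02  -3.14 ] F [-0.1 -0.6 -1.6] op 0.232 q [-0.72  0.52  1.45  0.02  1.16  0.84]
lid_black [([537.8, -379.3, 174.8], 0.57)]
basket_black [([546.8, -425.7, 0.6], 0.94), ([779.5, -53.2, -1.5], 0.18)]
lid_black [([539.1, -380.6, 175.6], 0.81)]
basket_black [([546.4, -425.6, -0.5], 0.66), ([468.1, 7.8, 3.1], 0.32)]
lid_black [([540.1, -380.2, 173.3], 0.96), ([512.4, 383.1, 3.0], 0.45)]
basket_black [([548.2, -427.1, -1.6], 0.81)]
t 31.73 tcp [ 540.2 -381.3  211.9] [-1.572  0.02  -3.141] F [-0.7 -0.1 -1.2] op 0.233 q [-0.72  0.52  1.45  0.02  1.16  0.84]
turn deg (tool) [ 0.04  0.04 -1.16]
```

View pics/w13.png

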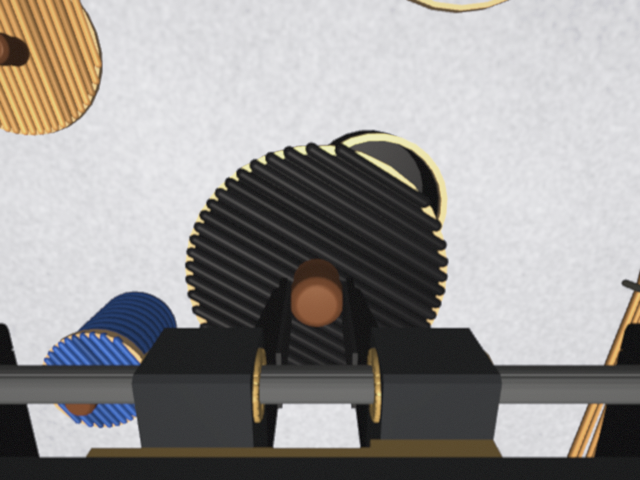

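The black lid is held level. The basket's rim shows behind it at upper right, (400,160).

apply_moves([
  [[-0.7,1,4.6],[0,0,-1.1],0],
  [[0,3,0],[0,0,0],0],
  [[0,3,0],[0,0,0],0],
  [[0,0,0],[0,0,0],0],
  [[0,0,0],[0,0,0],0],
])

```text
t: 32.35
eef_pos: [548.4, -429.2, 142.1]
tcp_rot: [-1.57, 0.002, -3.141]
ft_force: [-0.3, 0.5, -1.4]
opening: 0.229
```

Run:
```python
from h import *
look(['lid_black','basket_black'],name='wrist',k=1)
look(['lid_black','basket_black'],name='scene',k=4,png='s14');err()
im=cv2.imread('pics/s14.png')[280:460,20:260];cv2.imwrite('pics/s14c.png',cv2.resize(im,None,fx=3,fy=3,interpolation=2))
```

```text
lid_black [([548.7, -431.1, 103.5], 0.88)]
basket_black []
t 32.5 tcp [ 548.4 -429.1  142.2] [-1.570e+00  3.000e-03 -3.141e+00] F [-0.7 -0.  -1.3] op 0.231 q [-0.76  0.64  1.42  0.    1.08  0.81]
lid_black [([544.0, -432.5, 105.6], 0.77)]
basket_black [([546.7, -428.4, 1.7], 0.9), ([513.6, 382.7, 1.7], 0.39)]
lid_black [([549.1, -430.1, 102.4], 0.94)]
basket_black [([548.0, -428.2, 1.4], 0.94)]
lid_black [([546.5, -429.1, 102.3], 0.89)]
basket_black [([545.1, -426.1, 0.8], 0.85)]
lid_black [([545.5, -427.5, 102.7], 0.96)]
basket_black [([548.3, -430.0, -1.2], 0.64)]
t 33.1 tcp [ 548.  -428.9  140.9] [-1.571e+00  1.000e-03 -3.141e+00] F [-0.2 -0.2 -0.8] op 0.234 q [-0.76  0.64  1.42  0.    1.08  0.81]
turn deg (tool) [-0.01  0.05 -0.08]
```

View pics/s14c.png

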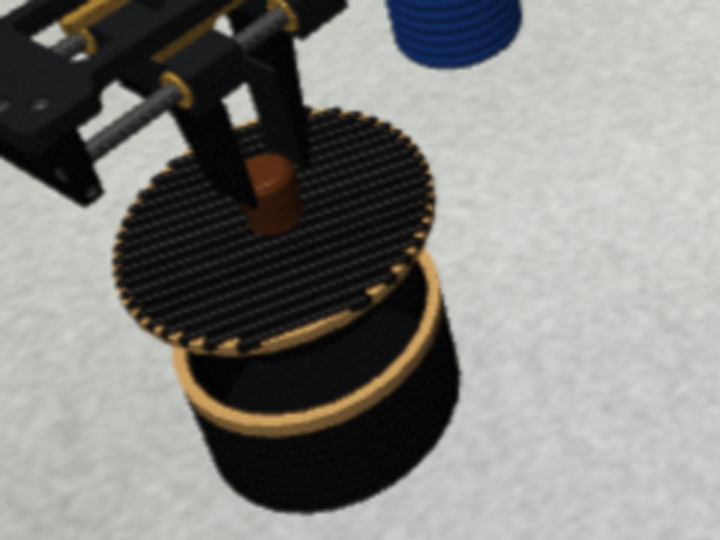

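The lid is 2 mm too far towards −y, and otherwise it lines up with the rim. I correct that and lower.

apply_moves([
  [[0,1.8,-0.15],[0,0,0],0],
  [[0,1.3,0],[0,0,0],0],
  [[0,1.2,0],[0,0,0],0],
  [[0,1,0],[0,0,0],0],
  [[0,0.4,0],[0,0,0],0],
])

```text
t: 33.72
eef_pos: [547.7, -426.7, 79.2]
tcp_rot: [-1.572, 0.0, -3.141]
ft_force: [-4.0, 4.9, 26.3]
opening: 0.236
```

apply_moves([
  [[0,0.25,0],[0,0,0],0],
  [[0,0,0],[0,0,0],0],
  [[0,0,0],[0,0,0],0],
  [[0,0,0],[0,0,0],0],
  [[0,0,0],[0,0,0],0],
])

```text
t: 34.35
eef_pos: [548.1, -427.0, 79.9]
tcp_rot: [-1.571, 0.002, -3.14]
ft_force: [-0.5, 0.4, 0.4]
opening: 0.236
```

apply_moves([
  [[0,0.1,0],[0,0,0],0],
  [[0,0,0],[0,0,0],0],
  [[0,0,0],[0,0,0],0],
  [[0,0,0],[0,0,0],0],
  [[0,0,0],[0,0,0],0],
])

```text
t: 34.98
eef_pos: [548.1, -427.3, 79.3]
tcp_rot: [-1.57, 0.002, -3.14]
ft_force: [-0.2, 0.8, 2.9]
opening: 0.235
```

Seated at z 79.3 with 3 N, as expected. I release and go to the tan lid.

apply_moves([
  [[0,0,0],[0,0,0],3],
  [[0,0,0],[0,0,0],5],
  [[0,0,0],[0,0,0],5],
  [[0,-3,0],[0,0,0],5],
  [[0,-4,0],[0,0,0],5],
])

```text
t: 35.6
eef_pos: [547.1, -426.3, 146.7]
tcp_rot: [-1.575, -0.003, -3.141]
ft_force: [0.6, -0.2, 0.5]
opening: 0.524
```

apply_moves([
  [[-2.2,0,-5.7],[0,0,0],5],
  [[-2.2,0,-5.7],[0,0,0],5],
  [[-2.3,0,-5.7],[0,0,0],5],
  [[-2.2,0,-5.7],[0,0,0],5],
  [[-2,0,-5.7],[0,0,0],5],
])

```text
t: 36.22
eef_pos: [659.4, -138.9, 150.6]
tcp_rot: [-1.57, 0.004, 3.135]
ft_force: [0.7, -0.2, -0.4]
opening: 0.523
```

apply_moves([
  [[-0.3,0.5,0],[0,0,0],5],
  [[0,1,0],[0,0,0],5],
  [[0,0,0],[0,0,0],5],
  [[0,0,0],[0,0,0],5],
  [[0,0,0],[0,0,0],5],
])

```text
t: 36.85
eef_pos: [662.5, -138.2, 134.4]
tcp_rot: [-1.57, 0.003, 3.137]
ft_force: [-0.5, -1.2, -0.4]
opening: 0.526
```

Run:
```python
from h import *
look(['lid_tan'],name='wrist',k=3,png='w15')
look(['lid_black','basket_black','lid_tan'],name='scene',k=3,png='s15')
err()
```

```text
lid_tan [([659.0, -143.2, -3.1], 0.95)]
lid_tan []
lid_tan [([660.4, -145.4, -3.6], 0.74)]
t 37.15 tcp [ 662.7 -137.4  134.4] [-1.570e+00  3.000e-03  3.138e+00] F [ 0.5  0.2 -0.3] op 0.527 q [-0.3   0.62  1.48  0.    1.04  1.27]
lid_black [([546.0, -426.0, 39.0], 0.88), ([662.8, -137.4, 6.2], 0.69)]
basket_black [([545.1, -428.0, 1.4], 0.72), ([663.6, -140.9, 6.1], 0.32)]
lid_tan [([665.0, -136.3, 4.9], 0.7)]
lid_black [([544.5, -424.6, 36.9], 0.7)]
basket_black [([547.5, -426.0, 40.9], 0.53), ([514.8, 384.4, 62.1], 0.35)]
lid_tan [([665.7, -136.4, 4.1], 0.7)]
lid_black [([545.5, -426.1, 42.9], 0.58), ([513.7, 384.8, 4.2], 0.28)]
basket_black [([547.9, -425.9, -2.0], 0.77), ([471.3, 7.7, 5.1], 0.31)]
lid_tan [([665.0, -139.2, 7.0], 0.97), ([470.4, 6.9, 3.2], 0.35)]
t 37.75 tcp [ 662.7 -137.3  134.3] [-1.570e+00  3.000e-03  3.138e+00] F [-0.5  0.5 -0.3] op 0.527 q [-0.3   0.62  1.48  0.    1.04  1.27]
turn deg (tool) [-0.05 -0.21 -0.18]
```

View pics/w15.png

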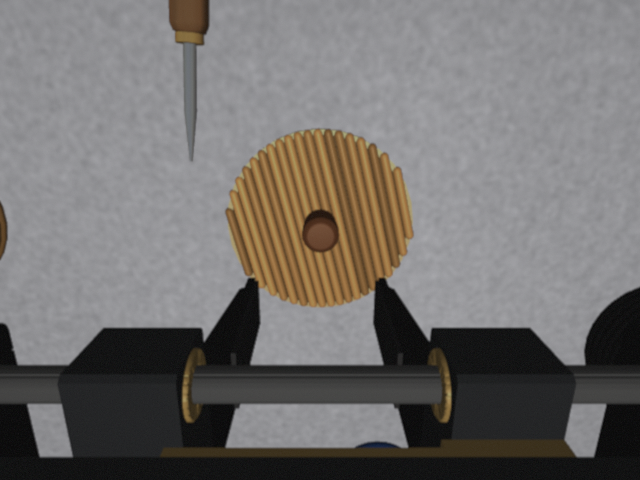

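The tan knob is at (321,233), about 3 mm right of the mid-line.

apply_moves([
  [[-0.1,2.3,0.3],[0,0,0],5],
  [[0,3.5,0],[0,0,0],5],
  [[0,2.3,0],[0,0,0],4],
  [[0,0.9,0],[0,0,0],3],
  [[0,0.1,0],[0,0,0],1],
])

```text
t: 38.38
eef_pos: [665.0, -140.7, 42.1]
tcp_rot: [-1.569, 0.006, 3.138]
ft_force: [0.7, -0.2, 0.1]
opening: 0.263
```

apply_moves([
  [[0,0,0],[0,0,0],0],
  [[0,0,0],[0,0,0],0],
  [[0,0,0],[0,0,0],0],
  [[0,0,0],[0,0,0],0],
  [[0,-0.6,0],[0,0,0],0],
])

```text
t: 39.0
eef_pos: [665.6, -140.8, 50.4]
tcp_rot: [-1.569, 0.008, 3.138]
ft_force: [0.4, 0.4, -1.2]
opening: 0.233
```

apply_moves([
  [[0,-5,0],[0,0,0],0],
  [[0,-5,0],[0,0,0],0],
  [[0,-3,-4],[0,0,0],0],
  [[0,0,-6],[0,0,0],0],
  [[0,0,-6],[0,0,0],0],
])

```text
t: 39.62
eef_pos: [665.8, 19.2, 187.1]
tcp_rot: [-1.569, 0.011, 3.131]
ft_force: [0.5, 0.7, -1.0]
opening: 0.231
```

apply_moves([
  [[0,0,-6],[0,0,0],0],
  [[0,0,-5.5],[0,0,0],0],
  [[0,0,-3],[0,0,0],0],
  [[0,0,0],[0,0,0],0],
  [[0,0,0],[0,0,0],0],
])

```text
t: 40.25
eef_pos: [666.2, 172.6, 189.5]
tcp_rot: [-1.569, 0.014, 3.136]
ft_force: [-0.5, -0.7, -1.3]
opening: 0.229
```

Run:
```python
from h import *
look(['lid_tan','basket_tan'],name='wrist',k=2)
look(['lid_tan','basket_tan'],name='scene',k=4,png='s16');err()
```

```text
lid_tan [([659.3, 169.7, 144.9], 0.89)]
basket_tan []
lid_tan [([659.1, 168.5, 145.0], 0.66), ([515.4, 381.1, 1.1], 0.29)]
basket_tan []
t 40.55 tcp [666.4 172.2 189.4] [-1.569  0.014  3.135] F [ 0.1 -0.4 -0.6] op 0.232 q [ 0.16  0.58  1.4  -0.    1.15  1.74]
lid_tan [([664.4, 173.8, 150.9], 0.81)]
basket_tan [([781.3, -54.1, 0.4], 0.66), ([661.8, 164.8, 4.0], 0.61)]
lid_tan [([665.9, 174.1, 155.8], 0.94), ([512.8, 384.3, 5.3], 0.61)]
basket_tan [([661.6, 164.3, 0.7], 0.79)]
lid_tan [([664.2, 174.7, 152.6], 0.78)]
basket_tan [([657.3, 165.6, 0.3], 0.79)]
lid_tan [([667.7, 177.3, 152.1], 0.91)]
basket_tan [([658.9, 166.5, 1.7], 0.65), ([666.4, 177.5, 152.4], 0.64)]
t 41.15 tcp [666.2 173.2 189.3] [-1.569  0.014  3.136] F [ 0.7 -0.2 -1. ] op 0.237 q [ 0.16  0.58  1.4  -0.    1.15  1.74]
turn deg (tool) [-0.09 -0.32 -0.78]
```

apply_moves([
  [[0.4,1,0.9],[0,-0.3,-0.8],0],
  [[0,2,0],[0,0,0],0],
  [[0,1.8,0],[0,0,0],0],
  [[0,0,0],[0,0,0],0],
  [[0,0,0],[0,0,0],0],
])

```text
t: 41.78
eef_pos: [661.4, 162.3, 138.2]
tcp_rot: [-1.569, -0.003, -3.141]
ft_force: [-0.3, -0.6, -1.2]
opening: 0.229
```

Run:
```python
from h import *
look(['lid_tan','basket_tan'],name='scene',k=4,png='s17')
look(['lid_tan','basket_tan'],name='wrist',png='w17');err()
im=cv2.imread('pics/s17.png')[130:270,310:450];im=cv2.resize(im,(560,560),interpolation=2)
cv2.imwrite('pics/s17c.png',im)
```

```text
lid_tan [([657.5, 162.3, 105.0], 0.76)]
basket_tan [([658.7, 164.5, 0.4], 0.7)]
lid_tan [([658.1, 166.1, 105.0], 0.9)]
basket_tan [([661.1, 164.9, 3.1], 0.87)]
lid_tan [([663.9, 166.7, 104.7], 0.74)]
basket_tan [([657.5, 164.7, 0.7], 0.56)]
lid_tan [([659.5, 167.4, 103.0], 0.74)]
basket_tan [([659.3, 163.3, 4.0], 0.8), ([399.6, -194.6, 58.3], 0.16)]
t 42.38 tcp [661.2 162.4 138.1] [-1.569 -0.004 -3.141] F [ 0.  -1.1 -1.2] op 0.233 q [ 0.14  0.62  1.46 -0.    1.06  1.72]
lid_tan [([655.5, 162.4, 95.5], 0.91)]
basket_tan []
t 42.52 tcp [661.2 162.4 138. ] [-1.569 -0.004 -3.141] F [-0.1 -1.2 -0.8] op 0.232 q [ 0.14  0.62  1.46 -0.    1.06  1.72]
turn deg (tool) [-0.11  0.01  0.21]
```

View pics/s17c.png

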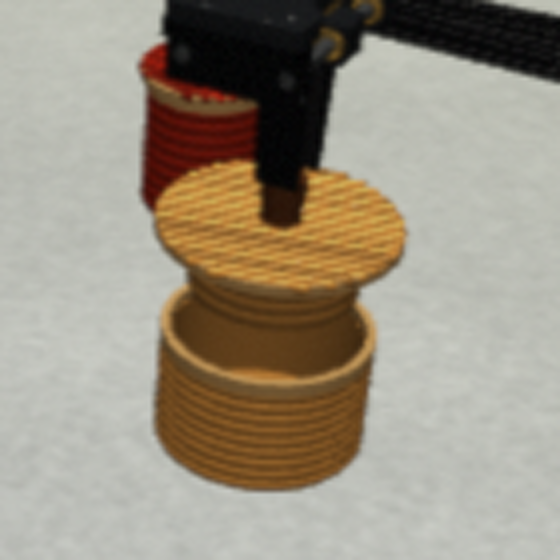

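The tan lip (columns 188–358) is centred over the mouth (172–365). I'll lower it.

apply_moves([
  [[0,1.6,0],[0,0,0],0],
  [[0,1.3,0],[0,0,0],0],
  [[0,1.2,0],[0,0,0],0],
  [[0,0.9,0],[0,0,0],0],
  [[0,0.4,0],[0,0,0],0],
])

```text
t: 43.15
eef_pos: [660.5, 162.2, 79.7]
tcp_rot: [-1.569, -0.005, -3.141]
ft_force: [-8.6, -2.3, 23.0]
opening: 0.234
```

apply_moves([
  [[0,0.1,0],[0,0,0],0],
  [[0,0,0],[0,0,0],0],
  [[0,0,0],[0,0,0],0],
  [[0,0,0],[0,0,0],0],
  [[0,0,0],[0,0,0],0],
])

```text
t: 43.78
eef_pos: [660.9, 162.2, 79.5]
tcp_rot: [-1.569, -0.004, -3.141]
ft_force: [0.6, 0.3, -0.5]
opening: 0.233
```

apply_moves([
  [[0,0.1,0],[0,0,0],0],
  [[0,0,0],[0,0,0],0],
  [[0,0,0],[0,0,0],0],
  [[0,0,0],[0,0,0],0],
  [[0,0,0],[0,0,0],0],
])

```text
t: 44.4
eef_pos: [661.0, 162.2, 79.4]
tcp_rot: [-1.569, -0.003, -3.141]
ft_force: [-0.4, 0.2, -0.3]
opening: 0.234
```

apply_moves([
  [[0,0.15,0],[0,0,0],0],
  [[0,0.1,0],[0,0,0],0],
  [[0,0,0],[0,0,0],0],
  [[0,0,0],[0,0,0],0],
  [[0,0,0],[0,0,0],0],
])

```text
t: 45.02
eef_pos: [661.2, 162.3, 79.4]
tcp_rot: [-1.569, -0.002, -3.141]
ft_force: [-1.1, -0.8, 2.1]
opening: 0.234
```

apply_moves([
  [[0,0.15,0],[0,0,0],0],
  [[0,0,0],[0,0,0],0],
  [[0,0,0],[0,0,0],0],
  [[0,0,0],[0,0,0],0],
  [[0,0,0],[0,0,0],0],
])

```text
t: 45.65
eef_pos: [661.3, 162.3, 79.4]
tcp_rot: [-1.569, -0.001, -3.141]
ft_force: [-1.3, 0.2, 3.6]
opening: 0.233
```

It rests on the rim at z 79.4 with 3.6 N. I release, retreat clear and check everything.

apply_moves([
  [[0,0,0],[0,0,0],3],
  [[0,0,0],[0,0,0],5],
  [[0,0,0],[0,0,0],5],
  [[0,-3,0],[0,0,0],5],
  [[0,-5,0],[0,0,0],5],
])

```text
t: 46.28
eef_pos: [659.8, 162.1, 156.2]
tcp_rot: [-1.568, -0.009, -3.141]
ft_force: [0.1, -0.2, -0.2]
opening: 0.525
```

apply_moves([
  [[2,-5,0],[0,0,0],5],
  [[5,-2,2],[0,0,0],5],
  [[5,0,3],[0,0,0],5],
  [[2,0,3],[0,0,0],5],
  [[0,0,0],[0,0,0],5],
])

```text
t: 46.9
eef_pos: [517.6, 80.8, 233.1]
tcp_rot: [-1.568, -0.001, -3.14]
ft_force: [0.1, -0.1, -0.8]
opening: 0.525
```

Run:
```python
from h import *
look(ALL,name='scene',k=2,png='end')
a=cv2.imread('pics/end.png')[110:470,60:480]
cv2.imwrite('pics/endc.png',cv2.resize(a,(700,600),interpolation=2))
```

```text
lid_black [([546.2, -425.8, 40.1], 0.69)]
lid_tan [([660.3, 163.6, 46.9], 0.59)]
lid_red [([514.7, 384.0, 60.4], 0.9), ([545.8, -428.0, 37.6], 0.51)]
lid_blue [([400.9, -196.5, 56.9], 0.95)]
basket_black [([545.3, -428.0, -0.8], 0.88), ([467.0, 9.0, 1.4], 0.27)]
basket_tan [([655.2, 164.7, 1.4], 0.87), ([399.4, -193.0, -3.9], 0.35)]
basket_red [([512.1, 385.5, 3.4], 0.98)]
basket_blue []
secateurs [([470.7, 9.1, 1.9], 0.61)]
bodkin [([781.2, -57.2, -1.2], 0.93), ([511.5, 383.7, 58.0], 0.29)]
lid_black [([546.7, -426.3, 41.6], 0.72)]
lid_tan [([657.5, 163.4, 0.9], 0.65), ([661.4, 167.2, 45.6], 0.59)]
lid_red [([514.3, 383.4, 61.4], 0.6)]
lid_blue [([397.5, -191.4, 60.7], 0.59)]
basket_black [([546.3, -429.5, 0.1], 0.79)]
basket_tan [([660.5, 167.7, 1.3], 0.64)]
basket_red [([514.6, 380.7, -0.1], 0.95)]
basket_blue [([400.1, -196.8, 1.2], 0.97)]
secateurs [([471.6, 7.6, 2.7], 0.71), ([544.6, -426.9, -0.2], 0.62)]
bodkin [([782.0, -54.9, -1.9], 0.73)]
t 48.0 tcp [518.6  81.9 232.4] [-1.568e+00 -2.000e-03 -3.139e+00] F [-0.8 -0.4 -0.4] op 0.523 q [ 0.03  0.31  1.75 -0.    1.09  1.6 ]
```

View pics/endc.png

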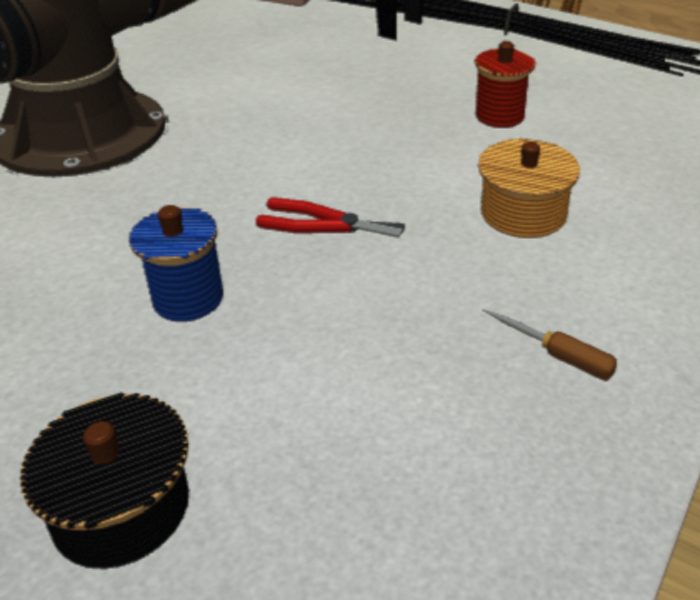

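All four lids lie flat on their baskets, knob up, and the arm is clear.

```bash
python3 -c "
from h import *
print(env.job_done())"
```

```text
the job is handed in; nothing more can be done
None
```

I took both piles apart and put all four lids on their own baskets: red, then blue, then black, then tan. The job was handed in at about 48 s of the 112 s allowed.

**Seating:** I lowered each lid in small steps and released it only once it rested on the rim. The tool height at contact was what a seated lid should give: about 99.5 mm for the small lids and 79.4 mm for the large ones. The resting force was 3–6 N, with a brief 23–26 N as the blue, black and tan lids touched down.

**Last picture:** All four lids lie flat, knob up. The baskets, secateurs and bodkin are where they started, to within the networks' few-millimetre noise.

**Checks that failed or disagreed:**
- **First grip on the red lid:** I lifted before the fingers had closed, so they came up empty. The pile did not move, and the second try held.
- **Tan lid height:** The networks put it at about 46 mm, where 38 mm is seated; one reading gave 1 mm. They also read this lid about 4–7 mm high while I was carrying it. The tool height at contact matched the black lid's, and it looks flat in the picture, so I take it as seated.
- **Tan lid position:** While I carried it, the wrist and scene cameras disagreed by about 6 mm. I went by the scene camera and lined the lid up with the basket there.

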